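Slide a board carrier out over the mirror drawer and hold it at the index

ROBOT

A 6-joint arm with a two-finger parallel gripper is mounted at the origin on a cart in front of the work surface, level with it; the furniture and walls round the work are solid. World frame = base frame: x ahead of the robot, y to its left, z up, the work surface at z = 0. Lengths are in m, angles in rad, forces in N, time in s.
With the tool pointing down it reaches from about 0.275 to 0.75 m from the base axis. Payload 10.2 kg.
Tool frame: the origin (TCP) lies midway between the tips of the shut fingers; the grasp point (between the pads) lies 19 mm behind it (env.hold_point_z is the distance from the TCP to the grasp point, in m); x points along the fingers, z is the direction in which the jaws open and shut, and the axes are right-handed (so a half turn about x gives the same grasp; the last joint's range is limited). The gripper opens to 85 mm and grips with 20 to 120 N. Pads are 22 mm wide; open, the fingers measure 114 mm over their backs; the gripper's body (76 mm by 85 mm) begins 54 mm behind the grasp point. The pads swing forward as they close: fully open they stand 13 mm farther back than shut.
Start: joints at [1.049, 0.313, 1.498, -0, 1.331, -0.223], TCP at [0.155, 0.502, 0.231] pointing down, gripper open.
Joint ranges: [-2.94, 2.94], [-0.97, 2.17], [0.19, 2.56], [-1.23, 4.37], [0.02, 3.11], [-2.88, 2.88]. Speed limits (rad/s): [2.39, 2.39, 3.01, 3.14, 3.14, 3.14].

INTERFACE

Orientations are given as a unit quaternion [x, y, z, w].
In Python, from bench import env, kinematics, monitor, eyes, job gives the robot as it stands. The module is installed in compiled form; this text tells all that it offers. Calls block until the motion is done:
- env.reach(position, orientation): joint-space move of the TCP to a pose.
- env.movel(position, velocity=0.15, frame=None, guard=None): straight line of the TCP; frame=None keeps the orientation; velocity is the mean speed in m/s. With guard (N) it stops when the force on the tool has changed by that much, and returns True; else False.
- env.set_joints(angles): joint-space move.
- env.release() and env.close_gripper(effort=None): open the fingers fully, or close them until they stop; effort is the grip in N (None keeps the last).
- env.hold(seconds).
- kinematics.ik(position, orientation): joint angles nearest the present ones, or None.
- monitor.sense(): the state.
- eyes.grab_frame(name): name is "scene" or "top"; returns a dict with "frame" (420x560x3 uint8, red, green, blue), "mtx" (3x3 intrinsics, pixels), "view" (4x4, takes a point from world to camera coordinates). Camera axes: x right, y down, z forward; pixel columns grow to the right and rows downward; lengths in m; the calibration is good to about 2 mm. A picture is of the moment at which its call begins. There is no depth.
A pose or a line that the arm cannot do raises env.MotionError and nothing moves.
- job.hand_in(): hands the job in, once; it reports no verdict.
The state is a dict: "clock": time; "joints": joint angles; "qvel": joint speeds; "joint_efforts": joint torques, N m; "position": TCP position; "ee_rot": TCP orientation; "contact_force": force on the tool from outside, world axes, zero at the start; "ft_torque": the same for the moment, N m; "finger_gap": opening from 0.0 (shut) to 1.0 (fully open).
Only numpy, scipy, OpenCV 4.12 (cv2) and the standard library are available. Lean on these libraries where they do the work, as an engineer would, in place of code of your own. Each camera call takes 0.05 s, during which the arm holds its last target.

TASK

Get the clamped circuit board ready for a look at its underside. First pull the mirror drawer of the low viewer box fully open; then slide the carrier plate, flat on the box top, straight out over the drawer until its front edge is level with the small index pointer on the drawer's left rim. The plate would tip over the edge there, so finish while still holding it with the gripper, flat on the box and still; never lift or tip it, and leave the other things on the table alone.

Things in the scene. Friction and masses are not known exactly. Their poses are not given: they have to be found in the camera images.
- viewer: The viewer: a low grey box with a flat dark steel top, fixed to the table; 150 (x) x 116 (y) x 70 mm high. Origin at the centre of its underside, on the table. Its front, with the drawer, faces its own -x (roughly toward the robot); +y is left as seen from the robot. The top surface is at 70 mm and its front edge is at x = -75 mm.
- viewer_drawer (a joint): Opening of the white mirror drawer in the viewer's front, in m: 0 closed, 0.095 fully open at its stop. It slides along the viewer's -x, takes about 2 N to pull and stays where it is left. Its front panel is 114 mm wide with its top edge at 62.5 mm; the rim of its sides is at 36 mm.
- drawer_handle (a point): Middle of the drawer handle's bar: a round steel bar 8 mm thick, 60 mm long along the viewer's y, 54 mm above the table and 34 mm clear (inside gap) of the drawer's front panel. Moves with the drawer; when closed it is at viewer (-114, 0, 54) mm. Axes as the viewer's.
- mark (a point): Index pointer: thin upright steel blade on a small black rider on the left (+y) rim of the drawer; this point is the blade's top, 53 mm above the table (17 mm below the carrier), 48.5 mm to the viewer's +y side; axes as the viewer's. Moves with the drawer, hidden inside while shut; with the drawer fully open, 73 to 88 mm in front of the box's front edge (differs each time).
- carrier: Carrier: loose paddle-shaped aluminium plate, 6 mm thick, 140 long, 0.25 to 0.4 kg, flat on the viewer's top, about square to it, its front edge up to 15 mm behind the box's. Origin: middle of its length, on the underside; -x is the front. Front 90 mm: 80 wide, a green board and metal cans (to 12 mm high); rear 50 mm: a tail 40 wide with the grip bar. Balance point 54 mm behind its front edge.
- front_corner (a point): Front left corner of the carrier plate, on the underside: carrier (-70, 40, 0) mm. Axes as the carrier's. This is to be level with the index pointer, measured along the viewer's x.
- grip_bar (a point): Point in the middle of the carrier's black grip bar, an upright bar fixed across the plate's tail: 10 mm thick along the carrier's x, 40 mm wide along y, from 6 to 42 mm above the underside. This point is at carrier (35, 0, 28) mm. Free plate of 25 mm in front of it and 30 mm behind it.
- spudger_2: Bystander: blue pry tool, 146 x 10 x 8 mm, lying on the right of the viewer. Origin at the centre of its underside.
- tweezers_2: Bystander: tweezers with green grips, 128 x 15 x 9 mm, lying on the left of the viewer. Origin at the centre of its underside.
- cell_1: Bystander: flat phone cell, 92 x 60 x 5 mm, to the front left of the viewer. Origin at the centre of its underside.
- power_pack: Bystander: grey moulded power pack, 109 x 66 x 36 mm, lying near the right end of the table. Origin at the centre of its underside.
- charger_cube: Bystander: white charger block, 58 x 42 x 26 mm, on the table's left front. Origin at the centre of its underside.

How it is judged:
By the outcome, as a careful person would: the job done as asked, in the order asked, and still so for the second after the job is handed in, while the arm keeps its last pose, push and grip.
It also fails if it takes over 42 s, if anything falls off the work surface, if the arm or the gripper's body presses on something with over 40 N, if the wrist force passes 120 N, or if a joint passes its speed limit or range.

## Working session

There is one attempt and no reset: what is moved stays moved. The work goes in short steps, each a Python script; the robot and the scene stay as the last script left them, time stands still between calls to the robot, and variables do not carry over. Pictures are saved under pics/ and viewed, and the job is handed in when it is done.

```bash
mkdir -p pics; ls; python3 - <<'E'
from bench import env, kinematics, monitor, eyes, job
import cv2
print(monitor.sense(), env.hold_point_z)
for n in ("scene","top"):
    f=eyes.grab_frame(n); cv2.imwrite(f"pics/{n}0.png",f["frame"][:,:,::-1]); print(f["mtx"],f["view"])
E
```

```text
pics
{'clock': 0.0, 'joints': array([ 1.04859132e+00,  3.13453254e-01,  1.49842687e+00, -2.52247436e-05,
        1.33099548e+00, -2.23412073e-01]), 'qvel': array([-8.58434343e-04,  1.54852358e-03,  2.85074606e-04, -7.87987657e-05,
       -8.33296485e-04,  1.06699268e-03]), 'joint_efforts': array([ 7.09784690e-04, -4.12262928e+01, -2.59747428e+01, -8.44736428e-05,
        4.07206520e-03,  2.18090906e-05]), 'position': array([0.15443685, 0.50150611, 0.23073725]), 'ee_rot': array([-0.42020131,  0.5692619 ,  0.41982167,  0.56843778]), 'contact_force': array([ 0.09345053, -0.05743543,  0.53035957]), 'ft_torque': array([-0.02757616, -0.00112383,  0.04152367]), 'finger_gap': 0.9971350430220265} 0.0187
[[434.45158964   0.         281.55588225]
 [  0.         434.45158964 204.3842311 ]
 [  0.           0.           1.        ]] [[-0.89271757 -0.45057197 -0.00634379  0.5803986 ]
 [-0.28893143  0.58314917 -0.75924678  0.13346886]
 [ 0.34579469 -0.67596002 -0.65077191  1.0874565 ]
 [ 0.          0.          0.          1.        ]]
[[381.99727429   0.         280.14546949]
 [  0.         381.99727429 204.70234037]
 [  0.           0.           1.        ]] [[ 0.29248545 -0.95615531  0.01480819  0.01539789]
 [-0.7877027  -0.2496785  -0.56319189  0.54874418]
 [ 0.5421962   0.15306099 -0.82619345  0.59920784]
 [ 0.          0.          0.          1.        ]]
```

View pics/scene0.png

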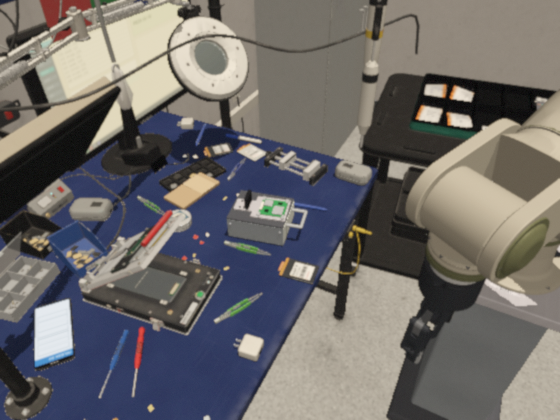

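View pics/top0.png

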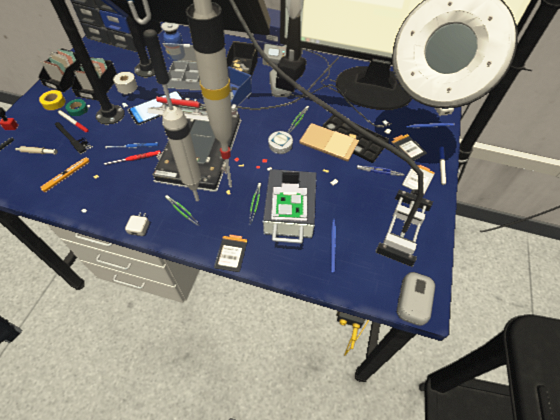

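The scene view shows the viewer around (265,217) with its handle at (298,218). The top view shows it at (290,205) with the handle at (288,238). I'll enlarge both.

```bash
cat > h.py <<'E'
import numpy as np, cv2
from bench import env, kinematics, monitor, eyes, job
def ray(f,uv):
    M=f["mtx"];V=f["view"];R=V[:3,:3];t=V[:3,3]
    d=R.T@np.linalg.inv(M)@np.array([uv[0],uv[1],1.]);return -R.T@t,d/np.linalg.norm(d)
def plane(f,uv,z):
    c,d=ray(f,uv);return c+d*(z-c[2])/d[2]
def proj(f,p):
    q=f["view"][:3,:3]@np.asarray(p)+f["view"][:3,3];q=f["mtx"]@q;return q[:2]/q[2]
def crop(f,name,x0,y0,w,h,k):
    im=cv2.resize(f["frame"][y0:y0+h,x0:x0+w,::-1],None,fx=k,fy=k,interpolation=cv2.INTER_CUBIC);cv2.imwrite(name,im)
E
python3 - <<'E'
from h import *
import pickle
fs={n:eyes.grab_frame(n) for n in("scene","top")}
pickle.dump(fs,open("f0.pkl","wb"))
crop(fs["scene"],"pics/s1.png",215,175,100,75,8)
crop(fs["top"],"pics/t1.png",245,160,90,90,6.6)
E
```

```text
(no output)
```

View pics/s1.png

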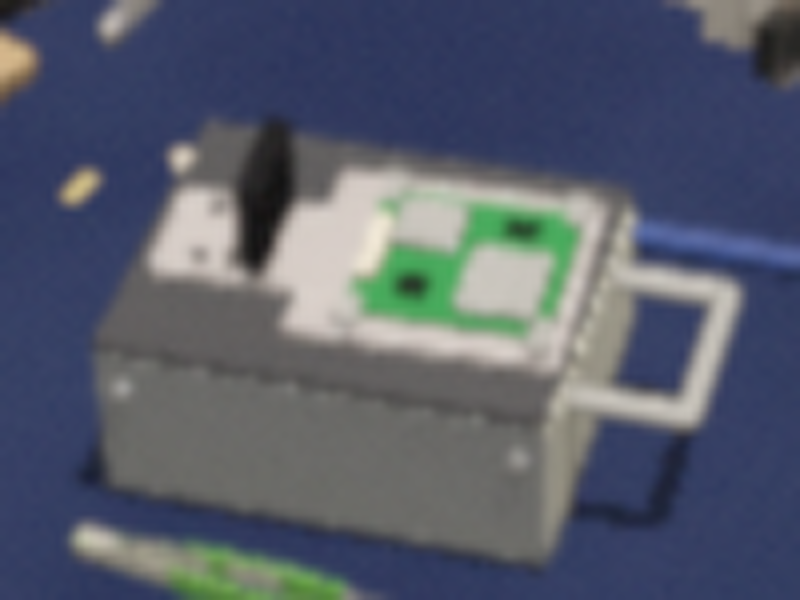

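View pics/t1.png

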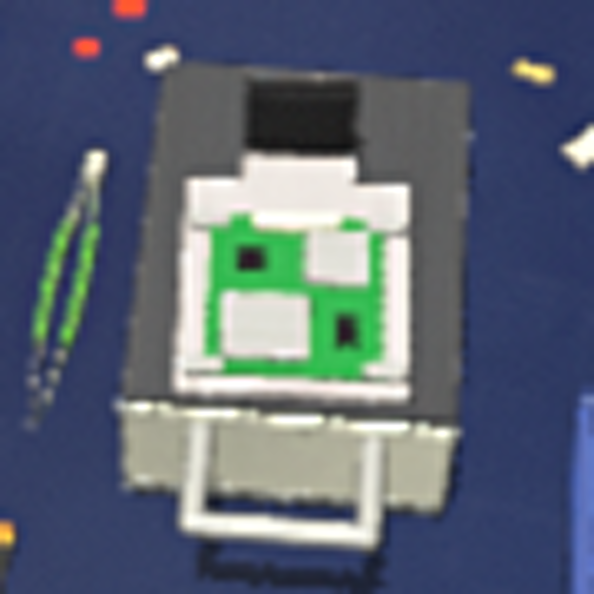

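```bash
cat > m.py <<'E'
from h import *
import pickle
fs=pickle.load(open("f0.pkl","rb"))
S=lambda u,v:(215+(u+.5)/8-.5,175+(v+.5)/8-.5)
T=lambda u,v:(245+(u+.5)/6.6-.5,160+(v+.5)/6.6-.5)
top={"BL":(165,65),"BR":(468,80),"FR":(458,425),"FL":(120,402)}
sc={"BL":(98,345),"BR":(205,122),"FR":(632,190),"FL":(550,420)}
loc={"BL":(75,58),"BR":(75,-58),"FR":(-75,-58),"FL":(-75,58)}
def fit(P,Q):
    P=np.array(P);Q=np.array(Q);a=P-P.mean(0);b=Q-Q.mean(0)
    th=np.arctan2((a[:,0]*b[:,1]-a[:,1]*b[:,0]).sum(),(a*b).sum())
    R=np.array([[np.cos(th),-np.sin(th)],[np.sin(th),np.cos(th)]]);t=Q.mean(0)-R@P.mean(0)
    return th,R,t,np.linalg.norm(P@R.T+t-Q,axis=1)
K=list(loc);L=[np.array(loc[k])/1000 for k in K]
A=[plane(fs["top"],T(*top[k]),.07)[:2] for k in K];B=[plane(fs["scene"],S(*sc[k]),.07)[:2] for k in K]
for n,X in("top",A),("scene",B):
    th,R,t,r=fit(L,X);print(n,np.degrees(th),t*1e3,r*1e3)
th,R,t,r=fit(L+L,A+B);print("both",np.degrees(th),t*1e3,r*1e3)
# handle bar outer corners
for n,f,pts in("top",fs["top"],[T(185,522),T(372,540)]),("scene",fs["scene"],[S(735,285),S(693,418)]):
    for p in pts: w=plane(f,p,.054)[:2];print(n,"handle",w*1e3,((w-t)@R)*1e3)
# carrier plate corners at z=.076 (top surface)
for n,f,pts in("top",fs["top"],[T(173,392),T(408,398)]),("scene",fs["scene"],[S(548,376),S(622,205)]):
    for p in pts: w=plane(f,p,.076)[:2];print(n,"cfront",w*1e3,((w-t)@R)*1e3)
# grip bar top (z=.112)
for n,f,pts in("top",fs["top"],[T(247,84),T(357,82)]),("scene",fs["scene"],[S(253,185),S(278,120)]):
    for p in pts: w=plane(f,p,.112)[:2];print(n,"bar top back/whatever",w*1e3,((w-t)@R)*1e3)
for n,f in fs.items(): print(n,proj(f,[*t,0.07]), ray(f,(0,0))[0])
E
python3 m.py
```

```text
top 12.788899401495186 [617.9661952 180.5679648] [1.84233606 1.75161177 0.71850483 0.72626667]
scene 12.884992149783363 [617.79064407 182.86804016] [1.67521343 0.55074548 1.24857064 0.83041618]
both 12.836773037647609 [617.87841963 181.71800248] [3.00113959 1.59665916 0.60847128 0.96224616 1.69481123 1.1346918
 2.33921252 1.03575646]
top handle [501.84102789 188.11088913] [-111.71692952   32.0136368 ]
top handle [514.21734105 125.69654767] [-113.51680148  -31.59047949]
scene handle [514.31197751 122.5365001 ] [-114.12661167  -34.69257366]
scene handle [500.00977591 186.47493695] [-113.86587951   30.82542918]
top cfront [537.05673256 203.56664567] [-73.94750023  39.25908201]
top cfront [558.88060543 126.52335606] [-69.78611221 -40.70736564]
scene cfront [539.1280778  210.56530594] [-70.37300166  45.6226248 ]
scene cfront [554.37395515 125.78707596] [-74.34371012 -40.42398194]
top bar top back/whatever [645.46496673 210.77124845] [33.35196043 22.19809492]
top bar top back/whatever [658.1435807  174.02465775] [ 37.54954876 -16.44694917]
scene bar top back/whatever [644.74655516 207.39086662] [31.90047014 19.0618117 ]
scene bar top back/whatever [654.12414729 175.39025287] [ 33.93397335 -14.22246957]
scene [261.03109404 207.36275858] [0.18065869 0.91875621 0.81270387]
top [290.0330783 195.0891055] [0.10285539 0.06001706 0.80388185]
```

```bash
cat >> h.py <<'E'
from scipy.spatial.transform import Rotation as Rot
TH=np.radians(12.84); TV=np.array([.6179,.1817])
def v2w(x,y,z): # viewer mm -> world m
    c,s=np.cos(TH),np.sin(TH);return np.array([TV[0]+(c*x-s*y)/1e3,TV[1]+(s*x+c*y)/1e3,z/1e3])
def w2v(p):
    c,s=np.cos(TH),np.sin(TH);d=(np.asarray(p)[:2]-TV)*1e3;return np.array([c*d[0]+s*d[1],-s*d[0]+c*d[1]])
def quat(jaw_deg): # tool down, jaws along direction jaw_deg in world
    a=np.radians(jaw_deg);x=np.array([0,0,-1.]);z=np.array([np.cos(a),np.sin(a),0]);y=np.cross(z,x)
    return Rot.from_matrix(np.c_[x,y,z]).as_quat()
D=np.degrees(TH)
E
python3 - <<'E'
from h import *
s=monitor.sense();print(s["joints"])
for j in (D+90,D-90,D,D+180):
    for n,p in("hook",v2w(-93,0,35)),("pulled",v2w(-200,0,35)),("bar",v2w(34,2,85)),("barout",v2w(-55,2,85)):
        q=kinematics.ik(p,quat(j));print(round(j),n,None if q is None else q.round(2))
print(Rot.from_quat(s["ee_rot"]).as_matrix().round(2))
E
```

```text
[ 1.04859300e+00  3.13258743e-01  1.49807746e+00 -2.08594109e-06
  1.33096639e+00 -2.23388703e-01]
103 hook [ 0.08  0.6   1.63 -0.    0.91 -1.71]
103 pulled [ 0.05  0.42  1.95 -0.    0.77 -1.75]
103 bar [ 0.11  0.78  1.14 -0.    1.22 -1.68]
103 barout [ 0.1   0.6   1.47 -0.    1.07 -1.7 ]
-77 hook [ 0.08  0.6   1.63 -0.    0.91  1.43]
-77 pulled [ 0.05  0.42  1.95 -0.    0.77  1.4 ]
-77 bar [ 0.11  0.78  1.14 -0.    1.22  1.46]
-77 barout [ 0.1   0.6   1.47 -0.    1.07  1.44]
13 hook [ 0.08  0.6   1.63 -0.    0.91 -0.14]
13 pulled [ 0.05  0.42  1.95 -0.    0.77 -0.17]
13 bar [ 0.11  0.78  1.14 -0.    1.22 -0.11]
13 barout [ 0.1   0.6   1.47 -0.    1.07 -0.13]
193 hook None
193 pulled None
193 bar None
193 barout None
[[-0.   -0.96  0.29]
 [-0.    0.29  0.96]
 [-1.    0.   -0.  ]]
```

```bash
python3 - <<'E'
from h import *
import pickle
q=quat(D-90)
env.reach(v2w(-93,0,170),q)
env.close_gripper(30)
print(env.movel(v2w(-93,0,110),velocity=.15,guard=10))
s=monitor.sense();print(s["clock"],w2v(s["position"]),s["position"],s["finger_gap"],s["contact_force"])
fs={n:eyes.grab_frame(n) for n in("scene","top")}
crop(fs["scene"],"pics/s2.png",215,135,140,105,5.7)
crop(fs["top"],"pics/t2.png",235,150,110,110,5.4)
E
```

```text
False
3.3583 [-9.26050077e+01 -5.92095733e-02] [0.52762379 0.16106273 0.11066968] -0.002327882703766047 [ 0.2225057  -0.11101239 -0.17681908]
```

View pics/s2.png

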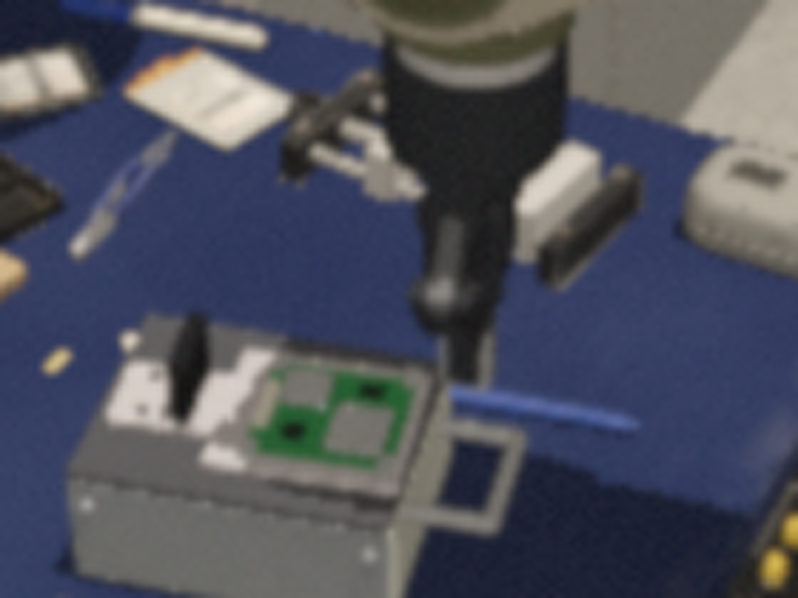

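View pics/t2.png

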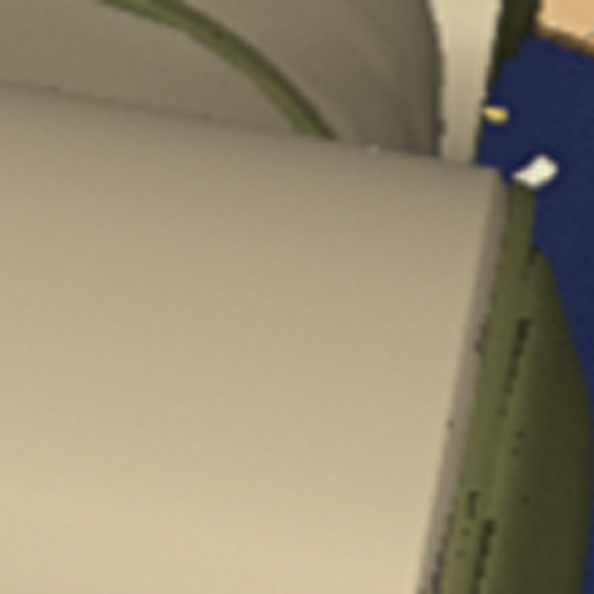

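Scene view: the closed fingers, at about (465,380) in the crop, sit over the gap between panel and handle bar. The arm hides the top view. Next I lower them in and pull.

```bash
python3 - <<'E'
from h import *
def st(t):
    s=monitor.sense();print(t,round(s["clock"],2),w2v(s["position"]).round(1),s["position"][2].round(4),s["contact_force"].round(1))
g=env.movel(v2w(-93,0,33),velocity=.1,guard=10);st(g)
if not g:
    g=env.movel(v2w(-130,0,33),velocity=.1,guard=20);st(g)
    if not g:
        g=env.movel(v2w(-215,0,33),velocity=.07,guard=15);st(g)
E
```

```text
False 4.38 [-92.6  -0. ] 0.0336 [-0.8  0.  -0.1]
False 4.89 [-1.294e+02 -1.000e-01] 0.0335 [1.4 0.9 0.3]
True 5.75 [-190.6   -0. ] 0.0336 [ 5.   1.3 -0.5]
```

```bash
python3 - <<'E'
from h import *
def st(t):
    s=monitor.sense();print(t,round(s["clock"],2),w2v(s["position"]).round(1),s["position"][2].round(4),s["contact_force"].round(1))
st(0)
g=env.movel(v2w(-205,0,33),velocity=.03,guard=25);st(g)
env.hold(.1);st(0)
p=w2v(monitor.sense()["position"])
env.movel(v2w(p[0]+6,0,33),velocity=.05);st('back')
env.movel(v2w(p[0]+6,0,170),velocity=.2);st('up')
E
```

```text
0 5.75 [-190.6   -0. ] 0.0336 [ 5.   1.3 -0.5]
True 6.03 [-190.4   -0.3] 0.0341 [ 3.9  0.8 -1.5]
0 6.13 [-190.4   -0.3] 0.0341 [3.2 0.3 0. ]
back 6.41 [-1.847e+02  1.000e-01] 0.0327 [-0.4  0.9  0.4]
up 7.24 [-1.85e+02  1.00e-01] 0.1689 [ 1.2 -0.6 -1.2]
```

```bash
python3 - <<'E'
from h import *
import pickle
env.release()
env.set_joints([1.049,.313,1.498,0,1.331,-.223])
fs={n:eyes.grab_frame(n) for n in("scene","top")}
pickle.dump(fs,open("f1.pkl","wb"));print(monitor.sense()["clock"])
crop(fs["scene"],"pics/s3.png",220,185,100,75,8)
crop(fs["top"],"pics/t3.png",245,165,100,100,6)
E
```

```text
9.8167
```

View pics/s3.png

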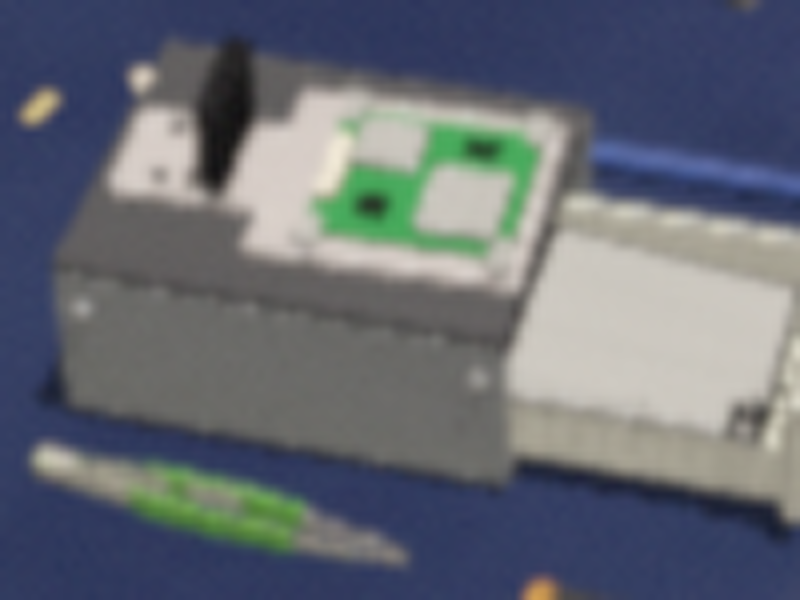

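View pics/t3.png

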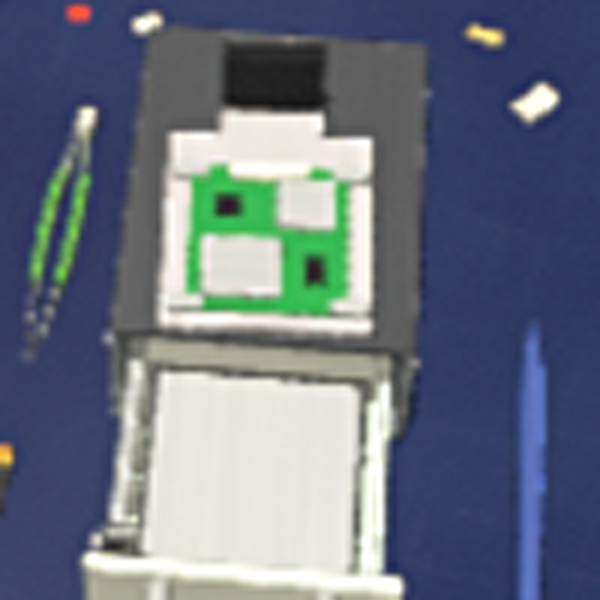

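Drawer open; the pointer's black rider is at about (745,415) in the scene crop and (110,540) in the top crop. I'll zoom in on the pointer and handle in these saved frames.

```bash
python3 - <<'E'
from h import *
import pickle
fs=pickle.load(open("f1.pkl","rb"))
for n,x in("scene",[(-75,48.5,53),(-148,48.5,53),(-163,48.5,53),(-209,0,54)]),("top",[(-148,48.5,53),(-163,48.5,53),(-209,0,54)]):
    for p in x: print(n,p,proj(fs[n],v2w(*p)).round(1))
crop(fs["scene"],"pics/s4.png",285,205,50,50,12)
crop(fs["top"],"pics/t4.png",250,215,50,50,12)
crop(fs["scene"],"pics/s5.png",270,195,90,65,8)
E
```

```text
scene (-75, 48.5, 53) [284.6 229.3]
scene (-148, 48.5, 53) [313.1 234.1]
scene (-163, 48.5, 53) [319.1 235.1]
scene (-209, 0, 54) [340.4 224.7]
top (-148, 48.5, 53) [263.7 252.8]
top (-163, 48.5, 53) [263.1 259. ]
top (-209, 0, 54) [284.  280.3]
```

View pics/s4.png

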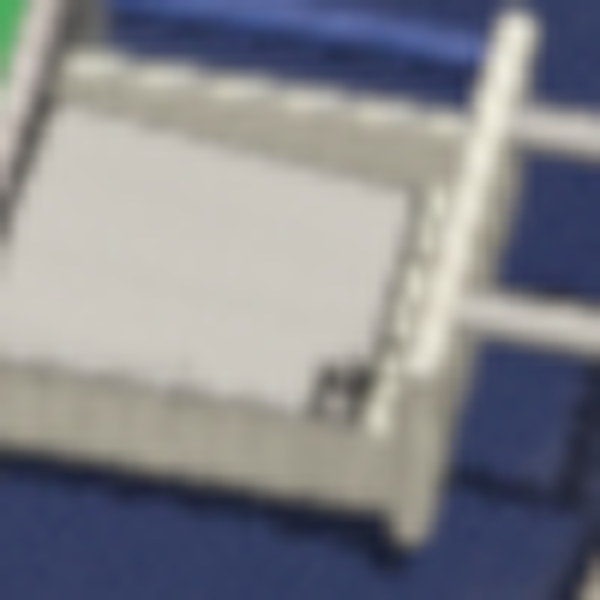

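View pics/t4.png

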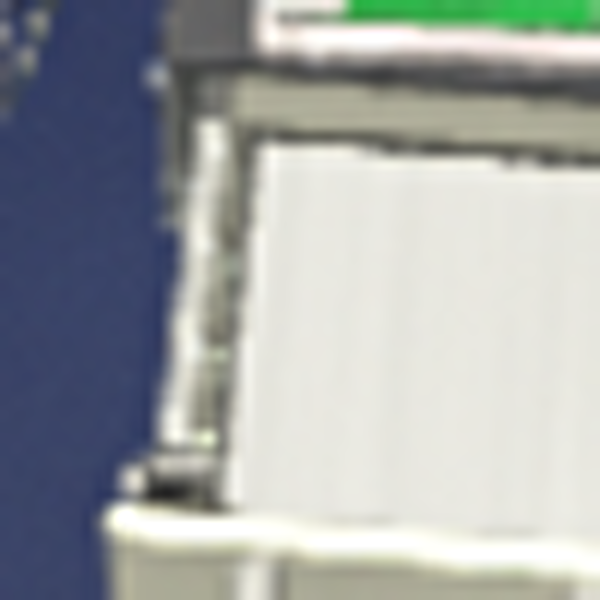

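View pics/s5.png

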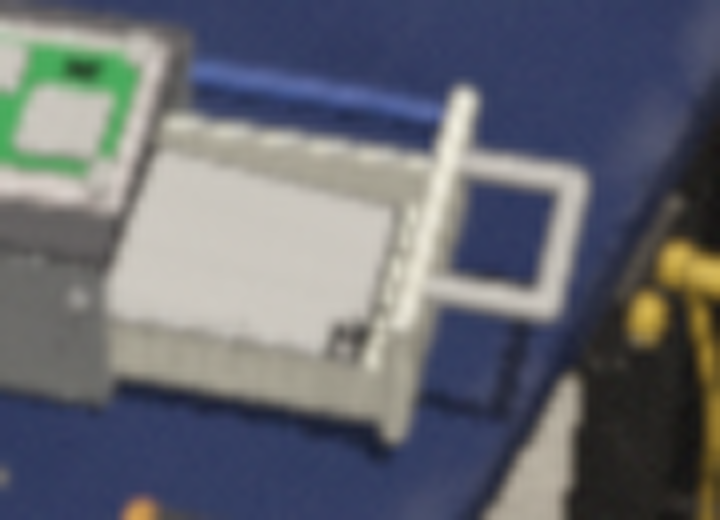

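```bash
python3 - <<'E'
from h import *
import pickle
fs=pickle.load(open("f1.pkl","rb"))
def z(f,x0,y0,w,h,k):
    im=f["frame"][y0:y0+h,x0:x0+w,::-1];return cv2.resize(im,None,fx=k,fy=k,interpolation=cv2.INTER_NEAREST)
a=z(fs["scene"],303,226,20,18,30);b=z(fs["top"],254,244,20,18,20)
cv2.imwrite("pics/s6.png",a);cv2.imwrite("pics/t6.png",b)
g=lambda n:cv2.cvtColor(fs[n]["frame"],cv2.COLOR_RGB2GRAY)
print("cols 306..321");
for r in range(229,243):print(r,g("scene")[r,306:322])
print("top cols 256..271")
for r in range(246,262):print(r,g("top")[r,256:272])
for zz in (36,42,53):
  for x in(-148,-155): print(zz,x,proj(fs["top"],v2w(x,48.5,zz)).round(1),proj(fs["scene"],v2w(x,48.5,zz)).round(1))
E
```

```text
cols 306..321
229 [199 200 200 200 200 201 201 201 200 200 190 154 168 203 199 220]
230 [199 199 199 199 200 200 199 200 200 198 183 156 181 184 197 219]
231 [199 200 198 198 198 199 199 199 198 194 173 155 189 184 207 220]
232 [200 200 199 199 199 199 199 198 197 190 161 154 193 191 218 222]
233 [200 201 201 201 200 199 199 196 193 185 146 138 168 190 221 219]
234 [200 200 200 200 199 192 187 183 172 168 141 159 171 202 221 205]
235 [200 200 200 199 193 169 143 149 133 127 144 187 185 207 212 184]
236 [198 200 199 199 188 141  97 110  92  86 138 181 168 172 176 159]
237 [188 196 195 195 179 126 111 110  81  94 163 191 163 152 154 145]
238 [163 173 180 184 158 120 142 140 103 129 185 180 151 152 155 142]
239 [149 151 155 160 139 119 133 133 110 155 205 179 149 155 157 141]
240 [153 154 154 153 148 142 141 136 132 165 200 178 150 158 162 145]
241 [156 159 159 155 153 153 152 150 152 161 174 163 149 157 164 146]
242 [157 161 160 156 153 153 155 154 156 160 158 153 148 156 161 143]
top cols 256..271
246 [ 68  68  70  69  72  68  66  99 178 219 183 162 142 166 234 229]
247 [ 69  70  69  
[... 547 characters left out ...]
 70  68  62  83 165 198  85  59  61  72  99 112 167 237 231 227]
256 [ 67  66  60  83 127 128  69  55  54  74 100  92 161 232 229 226]
257 [ 68  65  93 203 254 229 205 193 169 144 133 109 132 187 219 229]
258 [ 67  67 131 247 255 255 255 255 254 254 254 254 254 254 254 253]
259 [ 67  65 107 183 229 237 253 254 255 255 255 255 255 255 255 255]
260 [ 68  66  88 139 171 177 195 207 211 209 207 209 208 206 212 229]
261 [ 69  67  85 134 167 165 163 164 162 162 158 159 157 162 183 204]
36 -148 [263.9 256.3] [312.9 238.9]
36 -155 [263.6 259.2] [315.6 239.4]
42 -148 [263.8 255.1] [313.  237.2]
42 -155 [263.5 258. ] [315.7 237.7]
53 -148 [263.7 252.8] [313.1 234.1]
53 -155 [263.4 255.7] [315.9 234.5]
```

View pics/s6.png

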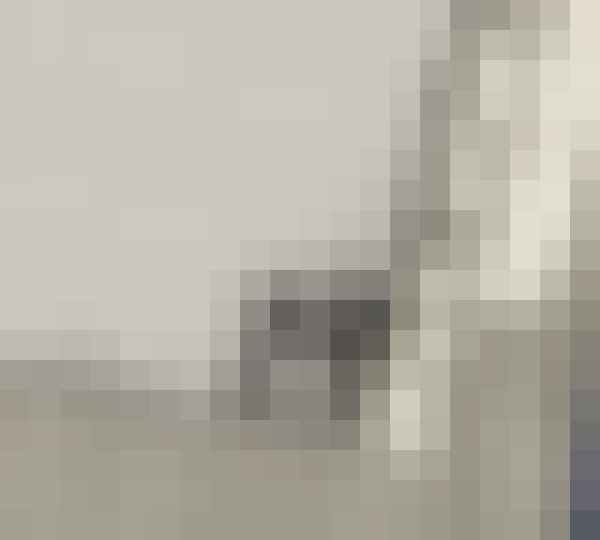

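View pics/t6.png

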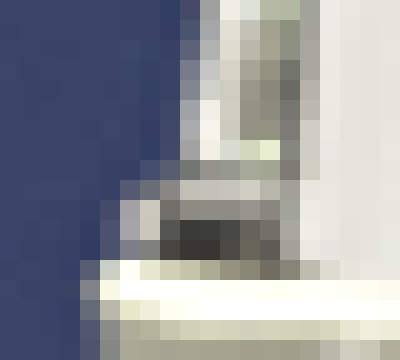

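```bash
cat >> h.py <<'E'
def tri(f1,u1,f2,u2):
    a,d=ray(f1,u1);b,e=ray(f2,u2)
    A=np.c_[d,-e];s=np.linalg.lstsq(A,b-a,rcond=None)[0];p=a+d*s[0];q=b+e*s[1];m=(p+q)/2
    return np.r_[w2v(m),m[2]*1e3].round(1),(np.linalg.norm(p-q)*1e3).round(1)
E
python3 - <<'E'
from h import *
import pickle
fs=pickle.load(open("f1.pkl","rb"));s,t=fs["scene"],fs["top"]
print("bright",tri(s,(316,238.7),t,(260.5,254.7)))
print("dark/center",tri(s,(313.5,237),t,(264,255.3)))
print("dark/grey top",tri(s,(313,236),t,(264.7,253.3)))
for y in(40,44,48.5,53):
  for z in(36,42,48,53):print(y,z,proj(s,v2w(-148,y,z)).round(1),proj(t,v2w(-148,y,z)).round(1))
print("panel TL",proj(s,v2w(-171,57,62.5)),proj(t,v2w(-171,57,62.5)))
print("RGB scene");
for r in range(233,241):print(r,[tuple(int(v) for v in s["frame"][r,c]) for c in range(310,318)])
E
```

```text
bright (array([-154.3,   56.2,   48.7]), np.float64(6.4))
dark/center (array([-149.1,   48.1,   42.8]), np.float64(0.4))
dark/grey top (array([-146.7,   47.1,   45.8]), np.float64(2.5))
40 36 [313.5 236.6] [267.7 256.6]
40 42 [313.6 234.9] [267.7 255.4]
40 48 [313.7 233.2] [267.6 254.1]
40 53 [313.8 231.8] [267.6 253.1]
44 36 [313.2 237.7] [265.9 256.5]
44 42 [313.3 236. ] [265.9 255.3]
44 48 [313.4 234.3] [265.8 254. ]
44 53 [313.5 232.9] [265.8 253. ]
48.5 36 [312.9 238.9] [263.9 256.3]
48.5 42 [313.  237.2] [263.8 255.1]
48.5 48 [313.1 235.5] [263.8 253.9]
48.5 53 [313.1 234.1] [263.7 252.8]
53 36 [312.5 240.2] [261.9 256.2]
53 42 [312.6 238.5] [261.8 255. ]
53 48 [312.7 236.8] [261.7 253.7]
53 53 [312.8 235.3] [261.7 252.7]
panel TL [321.88834821 235.2299833 ] [258.62763463 260.12961832]
RGB scene
233 [(204, 200, 192), (203, 199, 191), (203, 199, 191), (200, 196, 188), (197, 192, 184), (189, 184, 177), (150, 146, 138), (141, 138, 126)]
234 [(203, 198, 191), (196, 192, 184), (191, 186, 179), (187, 183, 175), (176, 171, 164), (172, 168, 160), (145, 141, 131), (163, 160, 145)]
235 [(197, 193, 185), (173, 168, 161), (147, 143, 136), (153, 148, 141), (136, 133, 127), (130, 127, 120), (147, 144, 132), (191, 188, 172)]
236 [(191, 188, 179), (144, 140, 134), (100, 97, 93), (113, 109, 104), (94, 91, 88), (88, 86, 81), (142, 138, 124), (186, 182, 166)]
237 [(183, 179, 171), (129, 126, 119), (114, 110, 105), (114, 109, 104), (84, 80, 77), (97, 95, 85), (167, 164, 148), (196, 192, 175)]
238 [(161, 158, 151), (123, 119, 114), (146, 141, 135), (144, 139, 133), (106, 103, 97), (133, 129, 116), (190, 186, 170), (185, 181, 164)]
239 [(143, 139, 131), (122, 119, 111), (137, 132, 126), (137, 133, 126), (114, 110, 103), (159, 156, 141), (209, 206, 189), (183, 180, 164)]
240 [(152, 148, 135), (147, 142, 129), (145, 141, 131), (139, 136, 126), (136, 132, 122), (169, 166, 151), (205, 201, 185), (182, 179, 162)]
```

```bash
python3 - <<'E'
from h import *
import pickle
fs=pickle.load(open("f1.pkl","rb"));s,t=fs["scene"],fs["top"]
for n in("scene","top"):
    print(n,"plate front corners if -71:",[proj(fs[n],v2w(-71,y,z)).round(1) for y in(40,-40) for z in(70,76)])
    print(n,"box front",[proj(fs[n],v2w(-75,y,70)).round(1) for y in(58,-58)])
def sub(f,p0,p1,y,z,thr=None):
    g=cv2.cvtColor(f["frame"],cv2.COLOR_RGB2GRAY).astype(np.float32)
    xs=np.arange(-95,-55,.5);uv=np.array([proj(f,v2w(x,y,z)) for x in xs],np.float32)
    v=cv2.remap(g,uv[:,0].reshape(-1,1),uv[:,1].reshape(-1,1),cv2.INTER_LINEAR).ravel();return xs,v
for n in("top","scene"):
  for z in (70,76):
    print(n,"z",z)
    for y in(-34,-20,0,20,34):
        xs,v=sub(fs[n],0,0,y,z);print(y,v[::4].round().astype(int))
  print(xs[::4])
E
```

```text
scene plate front corners if -71: [array([283.8, 221.9]), array([283.8, 220.1]), array([291. , 201.8]), array([291. , 200.1])]
scene box front [array([283.7, 226.9]), array([294. , 197.8])]
top plate front corners if -71: [array([270.6, 219.3]), array([270.6, 217.8]), array([305.9, 221.7]), array([306.1, 220.3])]
top box front [array([262.5, 220.2]), array([313.8, 223.8])]
top z 70
-34 [235 232 200 133 123 162 165 164 158 135  82  86  94 117 173 230 236 211
 177 212]
-20 [232 228 188 113 126 152 168 167 163 132  99  78  93 132 186 236 236 173
 134 132]
0 [233 233 223 136 126 161 169 169 162 137  87  86  95 124 175 227 221 180
 130 128]
20 [232 235 221 172 108 153 166 169 167 153 103  87 119 177 229 247 226 142
 126 134]
34 [237 235 224 133 121 144 168 169 163 140  99  87 124 179 231 221 188 180
 226 227]
top z 76
-34 [205 146 113 161 164 165 160 144  89  85  94 110 167 223 239 213 181 209
 228 228]
-20 [209 124 124 148 168 168 164 138 104  76  91 127 178 236 237 180 134 132
 137 139]
0 [225 152 116 160 167 169 163 144  93  86  93 117 171 223 224 185 135 128
 140 168]
20 [226 190 109 
[... 545 characters left out ...]
199 199 199 200 197 188 165 122 122 151 190 198 196 192 189
 176 159]
34 [200 200 200 200 200 201 201 200 193 171 132 127 154 175 176 166 158 160
 170 180]
scene z 76
-34 [ 87  88  90  91  91  90  88  89  92  94  91 107 133 163 182 185 189 192
 190 180]
-20 [ 65  63  59  58  59  65  76  91  94  92  94 109 147 175 184 164 145 135
 133 133]
0 [186 179 175 173 177 184 188 186 172 148 119 138 170 194 190 163 146 145
 160 183]
20 [198 199 199 199 200 200 199 191 169 126 109 134 170 190 177 172 169 168
 167 168]
34 [199 199 200 200 200 199 199 193 171 137 109 145 177 187 179 175 176 179
 183 191]
[-95. -93. -91. -89. -87. -85. -83. -81. -79. -77. -75. -73. -71. -69.
 -67. -65. -63. -61. -59. -57.]
```

```bash
python3 - <<'E'
from h import *
import pickle
def st(t):
    s=monitor.sense();print(t,round(s["clock"],2),w2v(s["position"]).round(1),s["position"][2].round(4),s["contact_force"].round(1),s["ft_torque"].round(2),s["finger_gap"].round(3))
q=quat(D+1.6)
env.reach(v2w(34.5,2.7,170),q);st("above")
g=env.movel(v2w(34.5,2.7,84),velocity=.1,guard=6);st(g)
fs={n:eyes.grab_frame(n) for n in("scene","top")}
crop(fs["scene"],"pics/s7.png",205,145,120,90,6.6)
E
```

```text
Traceback (most recent call last):
AttributeError: 'float' object has no attribute 'round'
```

```bash
cat >> h.py <<'E'
def st(t):
    s=monitor.sense();print(t,round(s["clock"],2),w2v(s["position"]).round(1),round(float(s["position"][2]),4),s["contact_force"].round(1),s["ft_torque"].round(2),round(float(s["finger_gap"]),3))
E
python3 - <<'E'
from h import *
st("above")
g=env.movel(v2w(34.5,2.7,84),velocity=.1,guard=6);st(g)
fs={n:eyes.grab_frame(n) for n in("scene","top")}
crop(fs["scene"],"pics/s7.png",205,145,120,90,6.6)
E
```

```text
above 11.93 [34.3  3.9] 0.1703 [-0.1 -0.3 -0.1] [-0.    0.01  0.04] 1.0
False 12.93 [34.9  2.7] 0.0848 [ 0.1 -0.   0.3] [ 0.01  0.05 -0.  ] 1.003
```

View pics/s7.png

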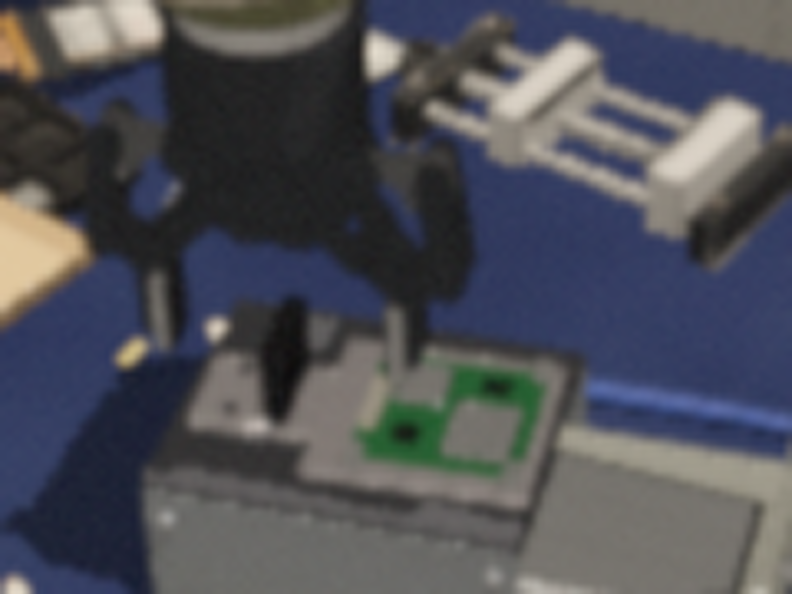

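Scene view: the bar at (285,355) is midway between the fingers at (163,310) and (405,340), but the front finger hangs over a metal can. I'll raise the grasp 5 mm so it clears the can while closing.

```bash
python3 - <<'E'
from h import *
env.movel(v2w(34.5,2.7,89),velocity=.05);st("up")
env.close_gripper(60);st("closed")
env.hold(.2);st("hold")
fs={n:eyes.grab_frame(n) for n in("scene","top")}
crop(fs["scene"],"pics/s8.png",205,145,120,90,6.6)
E
```

```text
up 13.28 [34.8  2.7] 0.0898 [ 0.4  0.1 -0. ] [-0.03  0.01  0.01] 1.002
closed 13.97 [34.7  2.6] 0.0892 [1.  0.7 1.8] [ 0.   -0.09  0.06] 0.108
hold 14.17 [34.7  2.6] 0.0892 [ 1.9 -0.3  1.1] [-0.02 -0.13  0.05] 0.106
```

View pics/s8.png

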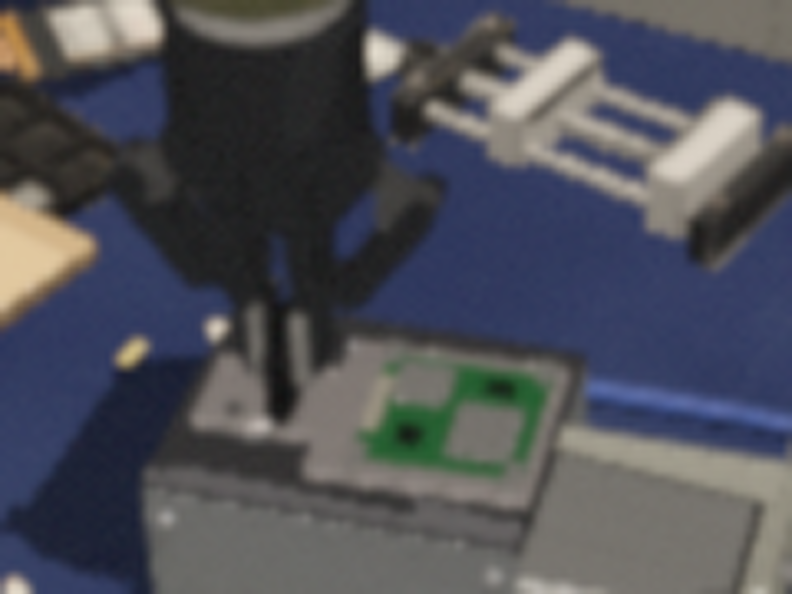

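```bash
python3 - <<'E'
from h import *
import pickle
q=quat(D)
g=env.movel(v2w(14.5,2.6,89),velocity=.04,frame=quat(D+.8),guard=25);st(g)
if not g:
    g=env.movel(v2w(-36,2.6,89),velocity=.04,frame=q,guard=25);st(g)
env.hold(.2);st("hold")
fs={n:eyes.grab_frame(n) for n in("scene","top")}
pickle.dump(fs,open("f2.pkl","wb"))
crop(fs["scene"],"pics/s9.png",235,165,100,75,8)
crop(fs["top"],"pics/t9.png",235,165,110,110,5.4)
E
```

```text
False 14.92 [13.6  2.7] 0.0892 [-5.  -0.7  7.1] [-0.15  0.57  0.04] 0.102
False 16.32 [-35.9   2.6] 0.0892 [ 3.9 -0.   5.1] [ 0.15 -0.77 -0.02] 0.106
hold 16.52 [-35.9   2.6] 0.0892 [3.6 0.8 5.5] [ 0.13 -0.68  0.06] 0.105
```

View pics/s9.png

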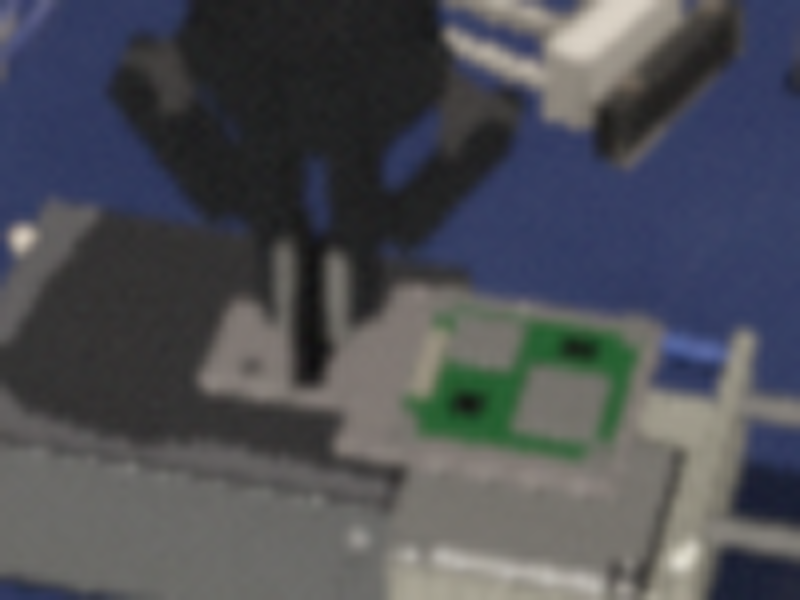

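View pics/t9.png

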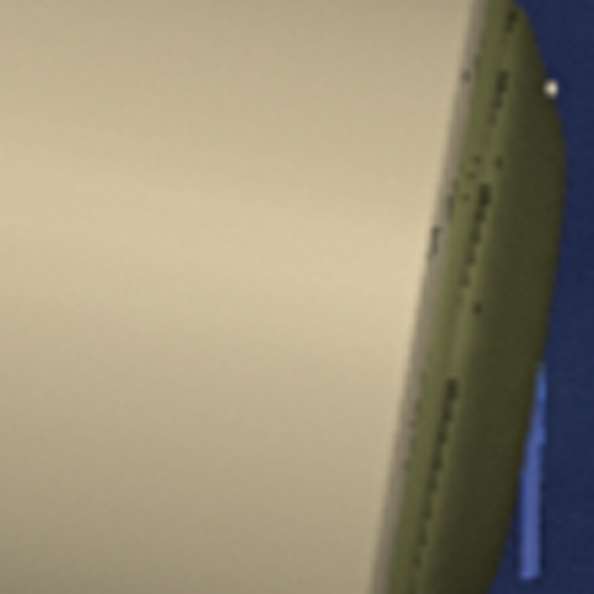

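```bash
python3 - <<'E'
from h import *
import pickle
f=pickle.load(open("f2.pkl","rb"))["scene"]
g=cv2.cvtColor(f["frame"],cv2.COLOR_RGB2GRAY)
print("cols 300..323")
for r in range(220,243):print(r,g[r,300:324])
print([proj(f,v2w(-140.3,y,z)).round(1) for y,z in((42.6,70),(42.6,76),(-37.4,70),(-37.4,76))], proj(f,v2w(-148,48.5,53)))
im=cv2.convertScaleAbs(f["frame"][217:245,295:330,::-1],alpha=1.6,beta=-60)
cv2.imwrite("pics/s10.png",cv2.resize(im,None,fx=20,fy=20,interpolation=cv2.INTER_NEAREST))
E
```

```text
cols 300..323
220 [ 84  86  85  85  90  91  95  98 103 105 100 105 117 118 112 112 115 118
 126 128 139 148 147 144]
221 [100 100  96  92  90  87  84  90 102 108 108 109 119 116 114 114 113 114
 112  97 110 138 141 143]
222 [120 118 117 114 110 106 101 103 110 113 113 117 122 117 116 116 116 116
 106  84 102 137 143 144]
223 [127 129 127 125 124 120 119 117 119 116 116 119 123 120 117 117 116 115
 104  88 117 142 145 143]
224 [135 136 133 132 129 126 127 129 125 121 120 118 118 117 117 118 118 113
  98  86 124 144 147 142]
225 [129 133 128 128 128 129 134 138 133 129 128 121 117 115 115 116 116 111
  91  94 132 141 145 138]
226 [121 121 114 118 120 123 130 134 128 127 126 124 118 116 115 115 116 108
  83 101 136 140 142 139]
227 [116 115 113 116 117 117 120 121 115 117 118 121 114 114 115 115 115 103
  87 121 141 142 140 133]
228 [117 116 115 116 115 117 116 117 115 116 116 116 114 116 116 116 111  92
  92 133 145 143 139 126]
229 [114 115 114 114 115 116 115 116 116 115 116 115 116 117 116 115 107  84
 101 136 142 142 137 120]
230 [115 116 115 115 115 115 114 115 117 114 115 117 115
[... 703 characters left out ...]
76 166 137  95 106 110  78  71 112 137
 139 150 154 142 121  93]
238 [145 146 150 157 157 157 161 170 176 178 146 113 142 140 101  85 127 141
 139 152 155 139 116  80]
239 [155 154 152 153 156 150 149 150 154 159 139 119 133 132 109 121 156 153
 146 156 157 141 112  70]
240 [160 161 157 158 160 156 154 155 154 153 149 142 140 135 131 153 180 164
 148 158 161 141 104  62]
241 [162 162 159 162 161 157 157 160 160 154 154 153 151 150 151 160 168 160
 149 157 160 133  91  53]
242 [162 161 160 162 162 158 156 161 159 156 154 155 154 154 158 160 158 153
 147 156 157 128  81  44]
[array([310.8, 227. ]), array([310.9, 225.3]), array([316.7, 206.5]), array([316.8, 204.7])] [313.13549462 234.0829183 ]
```

View pics/s10.png

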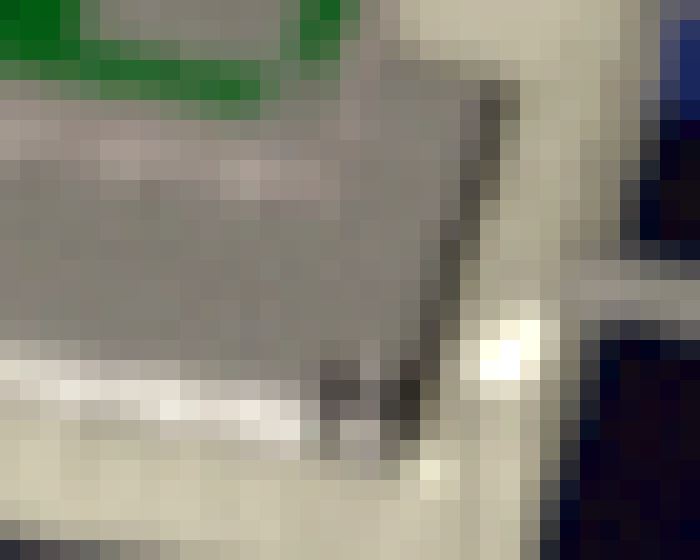

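Now the mirror is in shadow and the blade shows as a light column at u≈313.1, with its top near row 234. That puts it at viewer x ≈ -148. The plate corner is at about (311,226), or x ≈ -140.4, so roughly 7.7 mm remain.

```bash
python3 - <<'E'
from h import *
import pickle
g=env.movel(v2w(-43.7,2.6,89),velocity=.03,guard=25);st(g)
env.hold(.4);st("hold")
fs={"scene":eyes.grab_frame("scene")}
pickle.dump(fs,open("f3.pkl","wb"));f=fs["scene"]
g=cv2.cvtColor(f["frame"],cv2.COLOR_RGB2GRAY).astype(np.float32)
for z in(70,76):
  for y in(-34,-20,-10,0,10,20,30,38):
    xs=np.arange(-165,-135,1.);uv=np.array([proj(f,v2w(x,y,z)) for x in xs],np.float32)
    print(z,y,cv2.remap(g,uv[:,:1],uv[:,1:],cv2.INTER_LINEAR).ravel().round().astype(int))
for r in range(220,240):print(r,g[r,304:322].astype(int))
print([proj(f,v2w(-148,y,z)).round(1) for y,z in((42.6,70),(42.6,76),(-37.4,70),(-37.4,76),(48.5,53))])
im=cv2.convertScaleAbs(f["frame"][195:245,290:340,::-1],alpha=1.5,beta=-50)
cv2.imwrite("pics/s11.png",cv2.resize(im,None,fx=12,fy=12,interpolation=cv2.INTER_NEAREST))
E
```

```text
False 17.03 [-43.7   2.6] 0.0892 [3.  0.2 6.4] [ 0.14 -0.58  0.  ] 0.105
hold 17.43 [-43.7   2.6] 0.0892 [2.6 1.4 6. ] [ 0.09 -0.52 -0.01] 0.1
70 -34 [123 113 103 100  99  98  99 101 102 102 102 102 102 102 103 105 108 112
 115 115 115 114 113 112 110 107 104  99  93  89]
70 -20 [122 106  90  77  69  60  60  59  59  60  61  65  69  76  86  96 103 109
 114 110 105  98  89  81  77  75  73  73  73  74]
70 -10 [128 124 123 122 121 121 121 121 121 120 120 119 120 121 122 121 122 120
 117 113 105  96  89  83  78  82  87  93 100 109]
70 0 [148 150 151 152 153 153 154 154 154 154 154 153 151 147 142 137 131 125
 120 115 107  99  90  86  83  84  90  97 103 108]
70 10 [143 145 147 148 149 150 148 146 144 143 142 141 139 136 131 125 123 121
 117 112 106  98  90  84  84  85  90  97 104 108]
70 20 [143 142 141 139 128 114 103  93  84  90 100 108 112 115 116 117 118 119
 120 118 115 112 111 109 108 107 106 102  99  98]
70 30 [143 142 139 135 131 115 100  93  93  95 102 109 113 115 117 119 121 122
 122 121 121 120 119 119 118 117 116 115 116 116]
70 38 [142 142 142 138 129 121 107  93  90  96 103 1
[... 2086 characters left out ...]
5 115 114 110  91  93 133 153 177 175]
233 [116 118 116 115 117 118 116 115 115 117 118 106  83 102 146 182 212 207]
234 [118 116 116 117 114 116 116 110 112 123 119 102  85 120 161 202 220 203]
235 [131 127 123 120 119 118 113  97  97 126 108  80  88 135 167 205 211 182]
236 [163 154 151 152 143 135 118  85  81 108  84  64  97 137 152 171 176 154]
237 [178 175 176 182 174 166 138  95 107 111  79  72 114 137 139 150 154 142]
238 [156 157 162 171 177 178 146 114 142 140 100  86 126 140 139 152 155 140]
239 [155 151 149 150 154 160 138 119 134 133 110 120 157 153 145 156 157 141]
[array([313.9, 227.5]), array([314. , 225.8]), array([319.6, 206.9]), array([319.7, 205.2]), array([313.1, 234.1])]
```

View pics/s11.png

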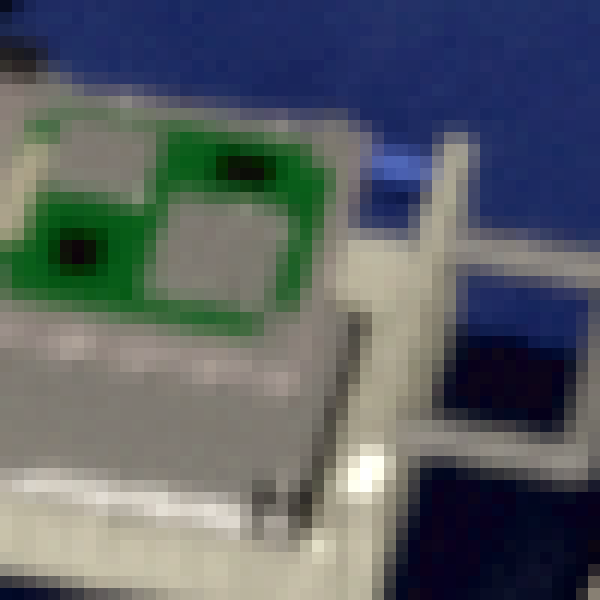

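```bash
python3 - <<'E'
from h import *
import pickle
f=pickle.load(open("f3.pkl","rb"))["scene"]
print("cols 312..328 R")
for r in range(202,230):print(r,f["frame"][r,312:329,0], "edge@-148 z76,70:",[round(float(proj(f,v2w(-148,-37.4,z))[0]+(r-proj(f,v2w(-148,-37.4,z))[1])/(proj(f,v2w(-148,42.6,z))-proj(f,v2w(-148,-37.4,z)))[1]*(proj(f,v2w(-148,42.6,z))-proj(f,v2w(-148,-37.4,z)))[0]),1) for z in(76,70)])
f=pickle.load(open("f1.pkl","rb"))["scene"]
E
```

```text
cols 312..328 R
202 [50 51 51 50 51 52 55 53 52 51 52 52 52 54 56 55 54] edge@-148 z76,70: [320.6, 320.9]
203 [59 58 55 55 56 56 57 55 52 51 52 53 56 54 53 53 52] edge@-148 z76,70: [320.3, 320.7]
204 [88 91 80 77 77 80 78 65 52 52 50 51 54 52 51 52 54] edge@-148 z76,70: [320.0, 320.4]
205 [113 122 109 104 105 111 107  92  76  58  50  50  53  54  59  67  66] edge@-148 z76,70: [319.7, 320.1]
206 [ 91 101  99 101 112 117 115 113 103  75  55  53  54  54  75 106 107] edge@-148 z76,70: [319.5, 319.8]
207 [ 53  59  63  78 105 116 116 118 107  86  70  69  64  64 100 137 139] edge@-148 z76,70: [319.2, 319.6]
208 [ 34  38  44  62  90 108 119 120 103  89  87  86  81  84 118 144 139] edge@-148 z76,70: [318.9, 319.3]
209 [ 29  36  40  48  58  86 117 118  88  72  78  83  83  96 131 146 129] edge@-148 z76,70: [318.6, 319.0]
210 [ 37  39  40  40  47  83 116 112  76  53  52  54  59  93 140 147 120] edge@-148 z76,70: [318.4, 318.7]
211 [ 63  53  42  40  54  93 116 104  69  48  45  43  57 102 143 146 119] edge@-148 z76,70: [318.1, 318.4]
212 [ 96  81  53  43  63 105 119  97  66  53  50  52  77 123 145 
[... 1160 characters left out ...]
 147 139 129 116  81  44] edge@-148 z76,70: [314.7, 315.1]
224 [122 123 126 128 121 116 101  90 128 148 151 146 132 124 111  71  37] edge@-148 z76,70: [314.5, 314.8]
225 [131 131 130 124 121 114  95  97 136 146 148 142 128 119  99  59  31] edge@-148 z76,70: [314.2, 314.6]
226 [139 143 136 123 118 110  85 105 140 145 147 142 128 117  86  45  30] edge@-148 z76,70: [313.9, 314.3]
227 [133 139 130 121 116 105  90 124 146 147 144 137 126 115  78  41  27] edge@-148 z76,70: [313.6, 314.0]
228 [122 124 117 117 115  94  96 137 149 147 143 130 121 109  71  40  32] edge@-148 z76,70: [313.3, 313.7]
229 [119 118 116 118 111  85 103 140 146 146 140 124 116 106  84  65  58] edge@-148 z76,70: [313.1, 313.5]
```

```bash
python3 - <<'E'
from h import *
import pickle
print(np.degrees(np.arctan2(*Rot.from_quat(monitor.sense()["ee_rot"]).as_matrix()[[1,0],2])),D)
for fn,ns in("f0",("scene","top")),("f1",("scene","top")),("f3",("scene",)):
  fs=pickle.load(open(fn+".pkl","rb"))
  for n in ns:
    f=fs[n];im=f["frame"].astype(np.float32)
    # rectify the plane z=.078 to viewer mm grid (0.25mm), then subpixel green fraction
    xs=np.arange(-160,20,.5);ys=np.arange(-50,50,.5)
    uv=np.array([[proj(f,v2w(x,y,78)) for y in ys] for x in xs],np.float32)
    W=cv2.remap(im,uv[...,0],uv[...,1],cv2.INTER_LINEAR)
    gr=(W[...,1]-np.maximum(W[...,0],W[...,2])); m=(gr>.5*np.percentile(gr,97)).astype(np.uint8)
    c=max(cv2.findContours(m,cv2.RETR_EXTERNAL,cv2.CHAIN_APPROX_NONE)[0],key=cv2.contourArea)
    (cx,cy),(w,h),a=cv2.minAreaRect(c)
    # front edge: first green in x for each y
    L=[(y,xs[np.argmax(m[:,j])]) for j,y in enumerate(ys) if m[:,j].any() and -26<y<28]
    L=np.array(L);p=np.polyfit(L[:,0],L[:,1],1);r=L[:,1]-np.polyval(p,L[:,0]);k=abs(r)<1.5;p=np.polyfit(L[k,0],L[k,1],1)
    # right side edges: min/max y per x
    i=np.where(m.any(1))[0];i=i[8:-8];lo=np.array([ys[np.argmax(m[q])] for q in i]);hi=np.array([ys[len(ys)-1-np.argmax(m[q][::-1])] for q in i])
    def rf(x,y):
        p=np.polyfit(x,y,1)
        for _ in range(4):
            r=abs(y-np.polyval(p,x));k=r<=max(.6,np.median(r)*2);p=np.polyfit(x[k],y[k],1)
        return p
    print(fn,n,"rect",round(a,2),"front slope deg",np.degrees(np.arctan(p[0])).round(2),"x at y=0",p[1].round(1),"side slopes deg",[np.degrees(np.arctan(rf(xs[i],v)[0])).round(2) for v in(lo,hi)],"y",lo.mean().round(1),hi.mean().round(1))
E
```

```text
12.843177822951764 12.84
f0 scene rect 88.75 front slope deg 10.53 x at y=0 -62.7 side slopes deg [np.float64(37.97), np.float64(1.94)] y -17.2 30.2
f0 top rect 87.95 front slope deg -0.97 x at y=0 -65.3 side slopes deg [np.float64(1.99), np.float64(1.48)] y -29.4 29.8
f1 scene rect 88.36 front slope deg 10.53 x at y=0 -62.7 side slopes deg [np.float64(37.61), np.float64(1.93)] y -17.4 30.2
f1 top rect 87.95 front slope deg -0.92 x at y=0 -65.3 side slopes deg [np.float64(2.0), np.float64(1.43)] y -29.4 29.8
f3 scene rect 90.0 front slope deg -4.52 x at y=0 -145.8 side slopes deg [np.float64(36.21), np.float64(-0.23)] y -15.1 33.1
```

```bash
python3 - <<'E'
from h import *
import pickle
def prof(f,y,z,a,b,st=1.):
    g=f["frame"][...,0].astype(np.float32)
    xs=np.arange(a,b,st);uv=np.array([proj(f,v2w(x,y,z)) for x in xs],np.float32)
    return xs,cv2.remap(g,uv[:,:1].copy(),uv[:,1:].copy(),cv2.INTER_LINEAR).ravel().round().astype(int)
for fn in("f1","f3"):
  f=pickle.load(open(fn+".pkl","rb"))["scene"]
  print(fn,"panel outer edge z62.5 x -182..-158")
  for y in(-50,-45,-38,-15,0,15,38,45,50): print(y,prof(f,y,62.5,-182,-158)[1])
  print("handle bar z54 x -222..-196")
  for y in(-25,-10,10,25): print(y,prof(f,y,54,-222,-196)[1])
f=pickle.load(open("f0.pkl","rb"))["scene"]
print("f0 box right-front: along y at x=-60,-40, z70, y -75..-45")
g=f["frame"][...,0].astype(np.float32)
for x in(-65,-40,0,40):
    ys=np.arange(-75,-44,2.);uv=np.array([proj(f,v2w(x,y,70)) for y in ys],np.float32);print(x,cv2.remap(g,uv[:,:1].copy(),uv[:,1:].copy(),1).ravel().round().astype(int))
print("back edge x 62..92");
for y in(-50,-30,40,50):
    print(y,prof(f,y,70,62,92,2.)[1])
E
```

```text
f1 panel outer edge z62.5 x -182..-158
-50 [ 52  52  52  52  53  54  58  66  73 100 130 158 181 205 216 217 217 197
 172 146 116  86  71  65]
-45 [ 51  51  51  52  54  56  60  65  82 107 134 163 190 210 218 225 216 201
 184 155 126 105  94  82]
-38 [ 52  52  52  52  53  55  57  70  87 106 136 166 191 210 228 228 225 216
 189 160 131 103  76  73]
-15 [141 142 143 143 144 144 147 149 153 162 169 183 199 214 220 226 225 216
 207 199 192 189 191 194]
0 [ 52  53  55  60  74  88 106 124 142 152 162 176 190 205 214 222 222 214
 204 193 181 173 172 170]
15 [ 50  52  55  60  72  86 103 120 136 146 156 169 183 199 210 221 225 220
 215 207 199 193 190 186]
38 [190 189 189 190 192 193 193 194 195 197 199 202 205 212 219 221 223 220
 212 204 202 202 199 188]
45 [127 127 127 128 131 134 140 145 149 153 156 168 182 195 210 222 224 220
 215 204 194 192 193 192]
50 [ 57  59  61  67  74  85 101 114 128 140 153 166 181 198 214 223 224 224
 212 200 192 187 183 170]
handle bar z54 x -222..-196
-25 [ 58  57  56  57  57  59  63  66  87 110 133 155 179 189 193 197 191 186
 178 169 162 158 155 154 153 152]
-
[... 1614 characters left out ...]
2
  91  75  59  48  38  31  28  25]
25 [ 33  33  33  33  33  32  33  34  38  51  65  80  95 109 113 116 115 111
 105  98  89  84  80  77  78  79]
f0 box right-front: along y at x=-60,-40, z70, y -75..-45
-65 [ 53  54  54  53  54  55  56  62  68  80  91 102 114 131 150 165]
-40 [ 49  49  49  50  50  51  53  58  67  76  88  99 116 134 154 175]
0 [ 47  47  47  47  48  50  54  58  69  79  89  99 112 128 145 165]
40 [49 49 49 49 50 52 58 64 72 83 90 92 92 84 75 68]
back edge x 62..92
-50 [99 99 98 98 97 94 88 73 64 57 53 52 53 53 52]
-30 [102 102 103 103 104 115 129 144 116  86  57  51  52  52  48]
40 [99 99 99 99 99 98 90 77 65 56 54 54 55 55 53]
50 [98 98 98 97 97 96 91 80 66 58 53 54 54 54 54]
```

```bash
python3 - <<'E'
from h import *
env.hold(.3);st("final")
print(monitor.sense()["qvel"].round(4))
f=eyes.grab_frame("scene");crop(f,"pics/s12.png",215,150,140,105,5.7)
E
```

```text
final 17.78 [-43.7   2.6] 0.0892 [4.  0.4 7. ] [ 0.08 -0.51  0.01] 0.102
[ 0.0009 -0.0008 -0.0005 -0.0008  0.0005 -0.0008]
```

View pics/s12.png

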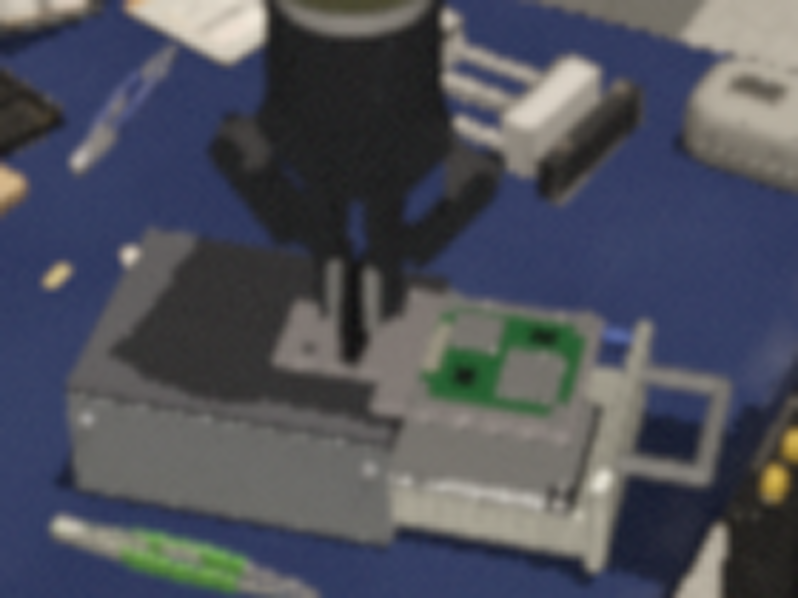

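Scene view: the plate is flat and still gripped at the bar (350,320). Its front left corner, at about (565,440), sits over the pointer at (558,490), and the drawer is fully out with the handle at (715,430). I'm handing in.

```bash
python3 - <<'E'
from h import *
job.hand_in();print("done")
E
```

```text
the job is handed in; nothing more can be done
done
```

The drawer is fully open and the carrier plate is out over it, with its front left corner level with the index pointer as closely as I could measure. I handed the job in at about 18 s, still gripping the bar with the arm at rest.

- **Drawer:** I hooked the handle with closed fingers and pulled until it hit a hard stop, reached twice at the same position. The pictures afterwards put the opening at 93.5 to 96 mm, against the nominal 95 mm.
- **Plate slide:** I gripped the bar at 60 N, 5 mm higher than planned so the front finger cleared a metal can. I then slid the plate 78 mm straight out, with the tool at a constant height. On the way I turned out its roughly 1.6–2° initial skew, and it finished square to within about 0.3°.
- **Alignment:** The pointer measured about -148.4 mm along the viewer's x and the corner about -148.9 mm, so they should agree to within about 1 mm.
- **Final state:** The plate pressed lightly on the box, with about 6 N down. The other things on the table were not touched.

**Checks that disagreed:** The right side of the front edge read up to 2 mm further forward than the left corner and the arm's own travel did. Part of that looks like a camera bias, because the drawer panel was off by about 1 mm the same way. The arm blocked the top camera at the end, so the final corner check rests on the scene camera and the arm's travel.

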